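# Gauge the depth of a blasted channel

### The arm

A 6-joint arm with a two-finger parallel gripper is mounted at the origin on the work surface; the furniture and walls round the work are solid. World frame = base frame: x ahead of the robot, y to its left, z up, the work surface at z = 0. Lengths are in m, angles in rad, forces in N, time in s.
With the tool pointing down it reaches from about 0.3 to 0.875 m from the base axis. Payload 6.4 kg.
Tool frame: the origin (TCP) lies midway between the tips of the shut fingers; the grasp point (between the pads) lies 19 mm behind it; z points along the fingers, y is the line along which they close (so a half turn about z gives the same grasp; the last joint's range is limited). The gripper opens to 85 mm and grips with 20 to 120 N. Pads are 22 mm wide; open, the fingers measure 114 mm over their backs; the gripper's body (76 mm by 85 mm) begins 54 mm behind the grasp point. The pads swing forward as they close: fully open they stand 13 mm farther back than shut.
Start: joints at [-1.355, 0.181, 1.607, -0, 1.354, -0.206], TCP at [0.235, -0.525, 0.231] pointing down, gripper open.
Joint ranges: [-2.99, 2.99], [-0.89, 2.07], [0.3, 2.58], [-1.14, 4.28], [0, 2.63], [-3.12, 3.12]. Speed limits (rad/s): [2.57, 2.57, 3.01, 3.14, 3.14, 3.14].

### API

Orientations are given as a rotation vector (axis times angle).
In Python, from plant import robot gives the robot as it stands.
- The arm moves only by the tool carry_out, never from a script. Its arguments are lists of equal length, an entry for each row: "twist": the turn, a rotation vector about the world's x, y, z in shares of 180 degrees (1.0 is 180 degrees), a list of three; "dp": the shift along the world's x, y, z in normalised numbers (1 is 300 mm), a list of three; "grip": the finger opening in mm, from 0 to 85.4. In form: {"twist": [[ax, ay, az], ...], "dp": [[x, y, z], ...], "grip": [grip, ...]}. A call has 1 to 5 rows; each row is the pose to reach, as a shift and turn from the pose commanded when the call began; what a row does not reach only later rows make up. A row lasts 1/8 s, in which the tool goes at most 62.5 mm and 10.7 degrees, less where a joint would pass 70% of its speed; a pose out of reach is approached as far as the arm can. A call with a gripper value outside its range is refused whole. The fingers move at their own pace and stop on an object; "grip_force" is the grip in N (left out, the last holds). Time passes only in rows, so rows that repeat a pose let the fingers close. It gives the time, the measured TCP pose, the force, the opening and the grip force at its end, in the units of the state.
- robot.state(): the state, without advancing time (a new reading comes with each control period).
- robot.read_camera(name): name is "side" or "top"; returns the picture (384x512x3 uint8, red, green, blue); there is no depth.
- robot.get_calibration(name): a dict with "mtx" (3x3 intrinsics, pixels), "eye" and "attitude" of the camera in the world. Camera axes: x right, y down, z forward; pixel columns grow to the right and rows downward; lengths in m; the calibration is good to about 2 mm. A picture is of the moment at which its call begins. get_calibration takes no time and is no camera call.
- robot.job_done(): hands the job in; it is judged then, once.
The state is a dict: "t": time; "q": joint angles; "joint_velocities": joint speeds; "joint_efforts": joint torques, N m; "tcp_pos": TCP position; "eef_rot": TCP orientation; "force": force on the tool from outside, world axes, zero at the start; "ft_torque": the same for the moment, N m; "gripper_width": finger opening in m; "finger_force": force on a finger pad.
Only numpy, scipy, OpenCV 4.12 (cv2) and the standard library are available. Lean on these libraries where they do the work, as an engineer would, in place of code of your own. Each camera call takes 0.05 s, during which the arm holds its last target. There are 200 camera calls.

### The job

Take the dial depth gauge out of its wooden stand and check its zero: hold it upright with its foot flat on the black granite setting plate, so that the spring pin is pushed fully home, for a second. Then measure the carved channel in the green glass plate at the red pencil marks: set the foot flat and square across the channel, in line with the two marks and with the pin centred between them and down on the channel floor, and finish there, still holding the gauge upright and pressing it down lightly (about 8 N). Lower it gently both times and do not shift the glass plate, the granite plate or the jars and tools around.

Things in the scene. Friction and masses are not known exactly. Their poses are not given: they have to be found in the camera images.
- gauge: upright dial depth gauge, 0.15 to 0.23 kg: steel foot bar 14 x 64 x 9 mm (x, y, z), collar, blue-grey housing 26 x 44 mm (x, y) from 22 to 78 mm above the foot's underside, white dial on its -x face (stands out 3 mm), pin cap on top up to 97 mm. Origin: centre of the foot's underside; y along the foot bar, z up. Grip the housing across its 44 mm width (along y), about 55 mm above the origin
- gauge_pin (a joint): the gauge's spring pin, 5 mm thick, on its z axis: metres pushed in. 0 = free, tip 10 mm below the foot's underside; 0.010 = fully home, flush with the foot when that sits flat on a plane. Spring 0.5 N at 0, rising to 1.7 N at 0.010. The dial needle turns with it
- stand: wooden block, fixed, 62 x 100 x 24 mm (x, y, z) with a 14 mm hole through its middle for the pin and two 4 mm high lips along the foot bar; the gauge's foot rests on its top, 24 mm above its origin (centre of the underside), foot bar along the block's y
- setting_plate: black granite setting plate, loose, 85 x 110 x 25 mm (x, y, z), 1 kg; flat top 25 mm above its origin (centre of the underside)
- panel: carving trial plate of green glass, loose, 110 x 160 x 19 mm (x, y, z), 1 kg; origin at the centre of the underside. Two white-floored sandblasted channels, 18 mm wide, 80 mm long, run along its x: at y = -40 mm, 6 mm deep (the one with red marks), and at y = +40 mm, 3 mm deep (no marks)
- mark_spot (a point): spot to measure: on the centre line of the 6 mm channel, midway between the two red pencil marks (26 x 2.6 mm, one each side of the channel, along the panel's y), at the height of the glass face; its axes are the panel's. It lies within 22 mm of the channel's middle. With the foot flat across the channel here, gauge_pin reads 0.004
- gauge_foot (a point): centre of the foot's underside, axes of the gauge
- frit_jar: small round glass jar of yellow-green frit, 41 mm wide, 38 mm high; origin at the centre of its underside. Bystander.
- jar_purple: slim clear jar with purple cap, 38 mm wide, 75 mm high; origin at the centre of its underside. Bystander.
- cutter_yellow: yellow pencil-shaped glass cutter lying flat, 168 x 26 x 15 mm; origin under its middle. Bystander.
- tealight_lilac: square lilac glass tea-light holder, 64 x 64 x 46 mm; origin at the centre of its underside. Bystander.
- glass_block: blue-grey fused glass block, 45 x 45 x 20 mm; origin at the centre of its underside. Bystander.

How it is judged:
On the way:
1. the gauge is held upright with its foot flat on the granite plate and its pin fully home, for 0.6 s (value of joint gauge_pin above 0.0088 m and angle between gauge's own z axis and vertical below 0.05 rad and contact force between gauge and setting_plate above 1 N and contact force between the fingers and gauge above 2 N and horizontal distance between gauge_foot and setting_plate below 0.05 m and height (world z) of gauge_foot below 0.0275 m), for 0.6 s.
At the end, for the whole second after the job is handed in: the gauge is still gripped and still; its foot is flat on the glass (within 1.5 mm of the face, upright within 0.05 rad), square across the marked channel within 0.12 rad, its pin within 6 mm of the marked spot and on the channel floor (gauge_pin 2.5 to 5.5 mm); it presses the glass with 3 to 18 N (horizontal distance between gauge_foot and mark_spot below 0.006 m and z of gauge_foot in the frame of mark_spot between -0.0015 and 0.0015 m and value of joint gauge_pin between 0.0025 and 0.0055 m and angle between gauge's own z axis and vertical below 0.05 rad and angle between the y axis of gauge and the y axis of panel, either way round below 0.12 rad and contact force between gauge and panel between 3 and 18 N and contact force between the fingers and gauge above 3 N and linear speed of gauge below 0.02 m/s and distance of panel from where it was at the start of the episode below 0.015 m and distance of setting_plate from where it was at the start of the episode below 0.02 m); the arm keeps its last pose, push and grip.
It fails at once if the gauge is pressed or knocked on the glass or the granite with more than 40 N (contact force between gauge and panel above 40 N or contact force between gauge and setting_plate above 40 N).
It fails at once if the glass plate is shifted by more than 15 mm or the granite plate by more than 20 mm (distance of panel from where it was at the start of the episode above 0.015 m or distance of setting_plate from where it was at the start of the episode above 0.02 m).
It fails at once if a jar, tool or other bystander is moved by more than 20 mm (distance of any of frit_jar, jar_purple, cutter_yellow, tealight_lilac, glass_block from where it was at the start of the episode above 0.02 m).
It also fails if it takes over 61 s, if anything falls off the work surface, if the arm or the gripper's body presses on something with over 40 N, if the wrist force passes 120 N, or if a joint passes its speed limit or range.

## Working session

There is one attempt and no reset: what is moved stays moved. The work goes in short steps, Python scripts to look and compute and a tool call to move; the robot and the scene stay as the last step left them, time stands still between calls to the robot, and variables do not carry over. Pictures are saved under pics/ and viewed, at most 10 in all, crops included, and the job is handed in when it is done.

Besides the shell and the picture viewer there is one more tool, called as name(argument=value, ...) on one line, values as JSON. carry_out: Moves the arm, as the interface text tells. Its arguments: {"type":"object","properties":{"twist":{"type":"array"},"dp":{"type":"array"},"grip":{"type":"array"},"grip_force":{"type":"number"}},"required":["twist","dp","grip"]}

```bash
mkdir -p pics; ls; python3 - <<'E'
from plant import robot
import cv2,numpy as np
for n in("top","side"):
    cv2.imwrite(f"pics/{n}0.png",robot.read_camera(n)[:,:,::-1]); c=robot.get_calibration(n); print(n,c)
print(robot.state())
E
```

```text
pics
top {'mtx': array([[453.0703639 ,   0.        , 256.69594953],
       [  0.        , 453.0703639 , 193.03685017],
       [  0.        ,   0.        ,   1.        ]]), 'eye': array([ 0.12876371, -0.01793344,  1.45797027]), 'attitude': array([-2.1068063 ,  2.12444329, -0.20525261])}
side {'mtx': array([[375.31407616,   0.        , 257.37771978],
       [  0.        , 375.31407616, 190.71432724],
       [  0.        ,   0.        ,   1.        ]]), 'eye': array([-0.13022153,  0.87693616,  0.57421004]), 'attitude': array([-0.63019339,  2.36121524, -1.46211239])}
{'t': 0.1, 'q': array([-1.35526259e+00,  1.81482099e-01,  1.60791173e+00, -9.47075989e-06,
        1.35382241e+00, -2.06327455e-01]), 'joint_velocities': array([ 9.22888676e-04, -1.97421161e-03, -1.36339732e-03,  1.42792319e-05,
        2.77845890e-04, -7.11495586e-04]), 'joint_efforts': array([ 9.07004487e-04, -4.45874012e+01, -3.52236664e+01, -1.87852829e-04,
        4.09216475e-03,  2.16288265e-05]), 'tcp_pos': array([ 0.23532707, -0.52408341,  0.23046383]), 'eef_rot': array([-3.07037575e+00, -6.57418362e-01,  2.62509486e-05]), 'force': array([ 0.40068901, -1.09005436, -0.16864816]), 'ft_torque': array([ 0.02368343, -0.02654016,  0.02994981]), 'finger_force': 0.0, 'gripper_width': 0.08541603632840594}
```

View pics/top0.png

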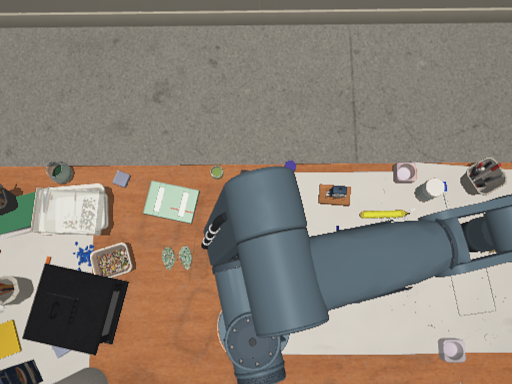

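View pics/side0.png

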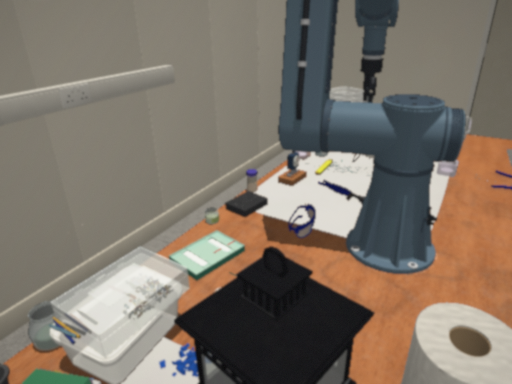

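The top view shows the panel at about (171,202), the stand and gauge at (335,195), and the granite hidden under the arm. In the side view the granite is at (245,204). Next I'll measure and look at enlarged crops.

```bash
cat > h.py <<'E'
from plant import robot
import cv2,numpy as np
from scipy.spatial.transform import Rotation as R
def ray(n,uv):
    c=robot.get_calibration(n); A=R.from_rotvec(c['attitude']).as_matrix()
    uv=np.atleast_2d(uv).astype(float); d=np.c_[uv,np.ones(len(uv))]@np.linalg.inv(c['mtx']).T@A.T
    return c['eye'],d
def onz(n,uv,z):
    e,d=ray(n,uv); return e+d*((z-e[2])/d[:,2])[:,None]
def proj(n,p):
    c=robot.get_calibration(n); A=R.from_rotvec(c['attitude']).as_matrix()
    q=(np.atleast_2d(p)-c['eye'])@A@c['mtx'].T; return q[:,:2]/q[:,2:]
def rect(n,mask,z):
    "largest blob -> min-area rect in the world plane z: centre, sizes, angle of long side"
    cs,_=cv2.findContours(mask.astype(np.uint8),cv2.RETR_EXTERNAL,cv2.CHAIN_APPROX_NONE)
    c=max(cs,key=cv2.contourArea)[:,0]; w=onz(n,c,z)[:,:2]
    (cx,cy),_,_=r=cv2.minAreaRect((w*1000).astype(np.float32)); b=cv2.boxPoints(r)
    e1,e2=b[1]-b[0],b[2]-b[1]
    if np.hypot(*e1)<np.hypot(*e2): e1,e2=e2,e1
    return np.array([cx,cy]).round(1),np.hypot(*e1).round(1),np.hypot(*e2).round(1),(np.degrees(np.arctan2(e1[1],e1[0]))%180).round(1)
E
python3 - <<'E'
from h import *
t=cv2.imread('pics/top0.png'); s=cv2.imread('pics/side0.png')
f=lambda im,x,y,w,h,k:cv2.resize(im[y:y+h,x:x+w],(w*k,h*k),interpolation=cv2.INTER_CUBIC)
a=np.hstack([f(t,138,172,66,60,6),f(t,302,172,66,60,6)])[:,:792]
b=f(s,160,140,198,60,4)
b=f(s,160,142,198,58,4)
cv2.imwrite('pics/crop1.png',np.vstack([a,b]))
hsv=cv2.cvtColor(t,cv2.COLOR_BGR2HSV); print(hsv[188,160],hsv[192,322],hsv[190,190],hsv[205,150:200:6].tolist())
def roi(m,x0,y0,x1,y1):
    o=np.zeros_like(m); o[y0:y1,x0:x1]=m[y0:y1,x0:x1]; return o
H,S,V=cv2.split(hsv)
wood=((H>20)&(S<120)&(V>60))
g=roi(((H>40)&(H<100))|(S<60),140,176,204,228)
print('panel',rect('top',g,.019))
st=roi(~((S<60)&(V>150)),316,180,354,208)
print('stand',rect('top',st,.024))
E
```

```text
[ 19   9 237] [ 13 146 171] [ 63  31 216] [[63, 33, 214], [25, 6, 238], [65, 30, 214], [61, 27, 214], [61, 26, 214], [37, 10, 225], [60, 20, 217], [59, 26, 216], [12, 140, 159]]
panel (array([391.5, 264. ]), np.float32(162.5), np.float32(111.7), np.float32(77.6))
stand (array([ 408.4, -262.1]), np.float32(102.4), np.float32(62.9), np.float32(84.2))
```

View pics/crop1.png

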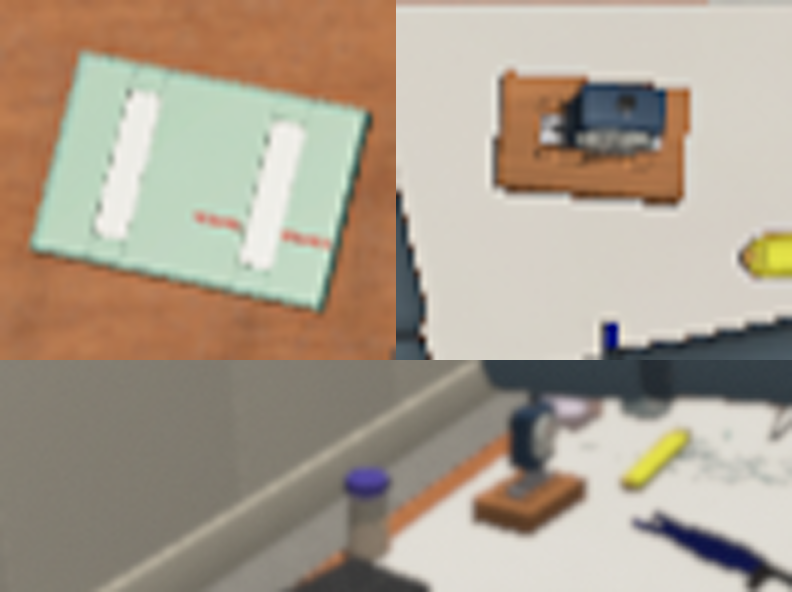

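The crop shows the panel's marked channel on the right, with red marks at crop (217,218) and (305,238). The gauge stands in its block with the dial facing −x, and the rectangle sizes match the ones given. Next come the marks, the gauge's own position and the granite.

```bash
python3 - <<'E'
from h import *
t=cv2.imread('pics/top0.png'); s=cv2.imread('pics/side0.png')
hsv=cv2.cvtColor(t,cv2.COLOR_BGR2HSV);H,S,V=[c.astype(int) for c in cv2.split(hsv)]
pc=np.array([391.5,264.]);a=np.radians(77.6-90);Rm=np.array([[np.cos(a),-np.sin(a)],[np.sin(a),np.cos(a)]])
loc=lambda w:((w*1000-pc)@Rm).round(1)
yy,xx=np.mgrid[0:384,0:512]; W=onz('top',np.c_[xx.ravel(),yy.ravel()],.019)[:,:2]; L=loc(W).reshape(384,512,2)
inn=(abs(L[...,0])<50)&(abs(L[...,1])<75)
red=inn&((H<8)|(H>170))&(S>25)
v,u=np.nonzero(red); w=S[red]
l=L[red]; 
for side in (l[:,1]<-40,l[:,1]>=-40): print('mark',side.sum(),np.average(l[side],axis=0,weights=w[side]),l[side].min(0),l[side].max(0))
wh=inn&(V>228)&(S<16)
n,lab,stt,_=cv2.connectedComponentsWithStats(wh.astype(np.uint8))
for i in range(1,n):
    if stt[i,4]>40:
        k=L[lab==i]; print('chan',stt[i,4],k.mean(0),k.min(0),k.max(0))
hs=cv2.cvtColor(s,cv2.COLOR_BGR2HSV)
m=(hs[...,2]<75); o=np.zeros_like(m); o[185:222,215:275]=m[185:222,215:275]
cs,_=cv2.findContours(o.astype(np.uint8),0,1); c=max(cs,key=cv2.contourArea)
print(cv2.approxPolyDP(c,2,True)[:,0].tolist(), hs[200,225:270:5].tolist(),hs[210,240:250:3].tolist())
print(rect('side',o,.025))
# gauge: blue-grey
m=(H>95)&(H<125)&(S>60); o=np.zeros_like(m); o[182:202,320:352]=m[182:202,320:352]
print('housing',rect('top',o,.102))
cv2.imwrite('pics/crop2.png',np.vstack([cv2.resize(s[180:230,205:285],(800,500),interpolation=cv2.INTER_CUBIC)]))
E
```

```text
mark 5 [-20.1768595  -61.18966942] [-20.9 -74.5] [-19.4 -51.7]
mark 4 [-20.1520202  -15.48762626] [-20.7 -24.9] [-19.4  -5.2]
chan 117 [-0.19316239 41.0025641 ] [-37.6  32.8] [37.9 49.4]
chan 116 [ -0.05862069 -39.76206897] [-39.3 -47.9] [ 37.8 -31.9]
[[266, 201], [247, 192], [226, 205], [228, 209], [246, 215]] [[21, 24, 140], [21, 20, 91], [0, 4, 60], [30, 4, 59], [0, 0, 60], [60, 4, 62], [150, 4, 58], [135, 9, 59], [0, 0, 46]] [[90, 7, 36], [30, 5, 47], [0, 6, 46], [0, 0, 34]]
(array([431.4,  10.2]), np.float32(128.7), np.float32(99.6), np.float32(80.2))
housing (array([ 406. , -263.1]), np.float32(46.6), np.float32(28.1), np.float32(89.5))
```

View pics/crop2.png

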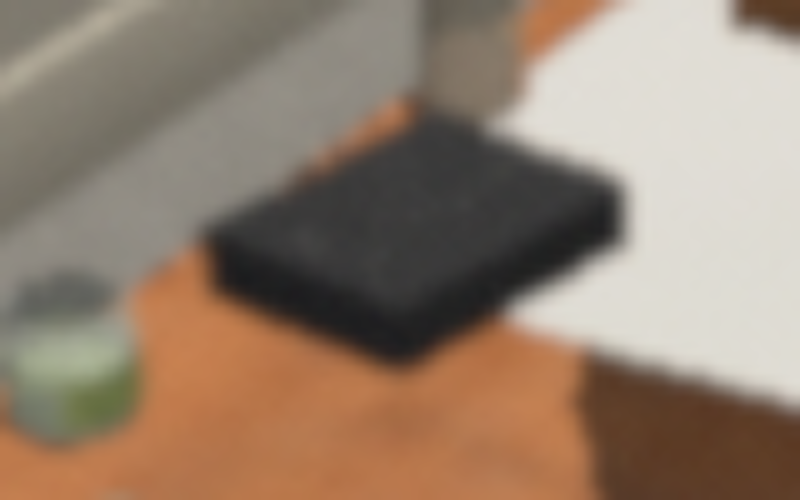

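The granite's top corners in the crop are about (210,240), (435,120), (622,185) and (400,305).

```bash
python3 - <<'E'
from h import *
c=np.array([[210,240],[435,120],[622,185],[400,305]])/10+[205-.5+.05,180-.5+.05]
w=onz('side',c,.025)*1000; print(w.round(1),w.mean(0).round(1),np.linalg.norm(np.diff(w[[0,1,2,3,0]],axis=0),axis=1).round(0), [np.degrees(np.arctan2(*(w[(i+1)%4]-w[i])[[1,0]])).round(1) for i in range(4)])
a=np.radians(-12.4);Rm=np.array([[np.cos(a),-np.sin(a)],[np.sin(a),np.cos(a)]])
print('spot',np.array([391.5,264])+Rm@[-20.2,-40], 'glass sides chk')
s=robot.state(); M=R.from_rotvec(s['eef_rot']).as_matrix(); print(M.round(3),s['tcp_pos'])
print('tool y angle',np.degrees(np.arctan2(M[1,1],M[0,1])))
for n,p in dict(frit=(217,172),purple=(290,166),tea=(404,172)).items(): print(n,onz('top',p,.05 if n!='frit' else .038).round(3))
E
```

```text
[[486.5  44.9  25. ]
 [469.2 -60.1  25. ]
 [392.1 -48.8  25. ]
 [412.4  51.6  25. ]] [440.   -3.1  25. ] [106.  78. 102.  74.] [np.float64(-99.3), np.float64(171.7), np.float64(78.6), np.float64(-5.1)]
spot [363.18180689 229.27076248] glass sides chk
[[ 0.912  0.409 -0.   ]
 [ 0.409 -0.912  0.002]
 [ 0.    -0.002 -1.   ]] [ 0.23532707 -0.52408341  0.23046383]
tool y angle -65.82900193683844
frit [[0.483 0.115 0.038]]
purple [[ 0.498 -0.121  0.05 ]]
tea [[ 0.475 -0.484  0.05 ]]
```

The rows are not in the units I measure in: shifts go in shares of 300 mm and turns go in shares of 180 degrees. I convert before sending: 228 mm / 300 = 0.76, 200 mm / 300 = 0.6667, -30 degrees / 180 = -0.1667.

carry_out(twist=[[0,0,-0.0556],[0,0,-0.1111],[0,0,-0.1667],[0,0,-0.1667],[0,0,-0.1667]], dp=[[0.11,0.1667,0],[0.22,0.3333,0],[0.33,0.5,0],[0.44,0.6667,-0.0333],[0.5,0.76,-0.05]], grip=[85,85,85,85,85])

```text
t: 0.72
tcp_pos: [0.3862, -0.2937, 0.2155]
eef_rot: [-3.136, 0.157, 0.001]
force: [-1.1, -0.0, -0.4]
gripper_width: 0.0853
finger_force: 0.0
```

In the tool's units: 34 mm / 300 = 0.1133, 22 mm / 300 = 0.0733.

carry_out(twist=[[0,0,0],[0,0,0],[0,0,0]], dp=[[0.0733,0.1133,-0.05],[0.0733,0.1133,-0.05],[0.0733,0.1133,-0.05]], grip=[85,85,85])

```text
t: 1.1
tcp_pos: [0.4073, -0.2629, 0.2013]
eef_rot: [3.137, -0.159, -0.0]
force: [0.2, -0.4, -0.1]
gripper_width: 0.085
finger_force: 0.0
```

```bash
python3 - <<'E'
from h import *
s=robot.state(); M=R.from_rotvec(s['eef_rot']).as_matrix(); print(s['t'],s['tcp_pos'],s['force'],'tool y',np.degrees(np.arctan2(M[1,1],M[0,1])),M[:,2])
t=robot.read_camera('top')[:,:,::-1]; d=robot.read_camera('side')[:,:,::-1]
cv2.imwrite('pics/t1.png',t); cv2.imwrite('pics/s1.png',d)
f=lambda im,x,y,w,h,k:cv2.resize(im[y:y+h,x:x+w],(w*k,h*k),interpolation=cv2.INTER_CUBIC)
cv2.imwrite('pics/v1.png',np.hstack([f(t,200,150,190,140,2),f(d,250,90,95,70,4)]))
E
```

```text
1.1 [ 0.40728441 -0.26292287  0.20133824] [ 0.19509044 -0.35987233 -0.08544303] tool y -95.80039900498579 [-3.28284005e-04 -2.77868983e-04 -9.99999908e-01]
```

View pics/v1.png

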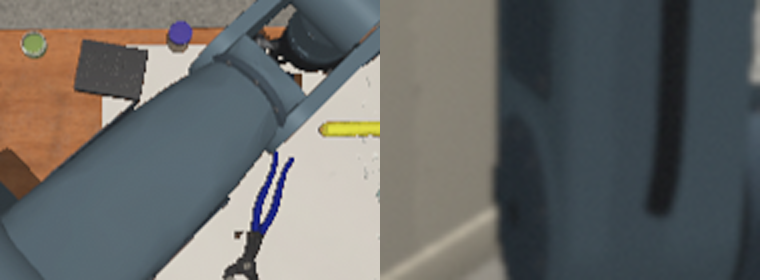

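The granite is now in clear view from the top, at crop (110,70), or pixel (255,185). Now I'll go down over the gauge.

In the tool's units: -143 mm / 300 = -0.4767, -120 mm / 300 = -0.4.

carry_out(twist=[[0,0,0],[0,0,0],[0,0,0],[0,0,0],[0,0,0]], dp=[[0,0,-0.1333],[0,0,-0.2667],[0,0,-0.4],[0,0,-0.4767],[0,0,-0.4767]], grip=[85,85,85,85,85])

```text
t: 1.82
tcp_pos: [0.4059, -0.2625, 0.0569]
eef_rot: [-3.135, 0.162, 0.004]
force: [-0.3, -0.2, 0.9]
gripper_width: 0.085
finger_force: 0.0
```

carry_out(twist=[[0,0,0],[0,0,0],[0,0,0],[0,0,0],[0,0,0]], dp=[[0,0,0],[0,0,0],[0,0,0],[0,0,0],[0,0,0]], grip=[60,50,42,38,38], grip_force=40)

```text
t: 2.45
tcp_pos: [0.4082, -0.2636, 0.0597]
eef_rot: [3.135, -0.159, 0.003]
force: [-1.5, -0.8, 6.0]
gripper_width: 0.0434
finger_force: 40.3
```

```bash
python3 - <<'E'
from h import *
s=robot.state(); print(s['t'],s['tcp_pos'],s['force'],s['gripper_width'],s['finger_force'])
t=cv2.imread('pics/t1.png'); h=cv2.cvtColor(t,cv2.COLOR_BGR2HSV)
m=(h[...,2]<90)&(h[...,1]<60); o=np.zeros_like(m); o[166:204,234:276]=m[166:204,234:276]
print('granite',rect('top',o,.025))
cs,_=cv2.findContours(o.astype(np.uint8),0,1);c=max(cs,key=cv2.contourArea);print(onz('top',cv2.approxPolyDP(c,2.5,True)[:,0],.025).round(3))
E
```

```text
2.45 [ 0.40817452 -0.2635871   0.059734  ] [-1.53634158 -0.76126189  5.9743449 ] 0.043434966299243566 40.259676575660706
granite (array([438.2,  -7. ]), np.float32(107.2), np.float32(96.0), np.float32(78.8))
[[ 0.493  0.034  0.025]
 [ 0.413  0.047  0.025]
 [ 0.399 -0.033  0.025]
 [ 0.383 -0.043  0.025]
 [ 0.475 -0.066  0.025]]
```

The gauge is gripped at 43.4 mm with its foot still seated, so the TCP sits 35.7 mm above the foot. Next I'll lift it, then check by camera.

In the tool's units: 92 mm / 300 = 0.3067, 70 mm / 300 = 0.2333.

carry_out(twist=[[0,0,0],[0,0,0],[0,0,0],[0,0,0],[0,0,0]], dp=[[0,0,0.0267],[0,0,0.1],[0,0,0.2333],[0,0,0.3067],[0,0,0.3067]], grip=[38,38,38,38,38])

```text
t: 3.08
tcp_pos: [0.4084, -0.2634, 0.1522]
eef_rot: [3.135, -0.159, 0.005]
force: [0.3, 0.9, -1.0]
gripper_width: 0.0433
finger_force: 41.1
```

In the tool's units: 245 mm / 300 = 0.8167, 200 mm / 300 = 0.6667.

carry_out(twist=[[0,0,0],[0,0,0],[0,0,0],[0,0,0],[0,0,0]], dp=[[0.02,0.1667,0],[0.04,0.3333,0],[0.06,0.5,0],[0.08,0.6667,0],[0.1,0.8167,0]], grip=[38,38,38,38,38])

```text
t: 3.7
tcp_pos: [0.4363, -0.0155, 0.1489]
eef_rot: [-3.137, 0.16, 0.003]
force: [0.2, 0.1, -1.1]
gripper_width: 0.0436
finger_force: 41.6
```

In the tool's units: 12 mm / 300 = 0.04, 2 mm / 300 = 0.0067, -2 degrees / 180 = -0.0111.

carry_out(twist=[[0,0,-0.0111],[0,0,-0.0111],[0,0,-0.0111]], dp=[[0.0067,0.04,0],[0.0067,0.04,0],[0.0067,0.04,0]], grip=[38,38,38])

```text
t: 4.08
tcp_pos: [0.4389, -0.006, 0.1496]
eef_rot: [-3.134, 0.214, 0.002]
force: [0.7, 0.3, -2.0]
gripper_width: 0.0438
finger_force: 42.0
```

```bash
python3 - <<'E'
from h import *
s=robot.state(); M=R.from_rotvec(s['eef_rot']).as_matrix(); print(s['t'],s['tcp_pos'],s['force'],s['ft_torque'],s['gripper_width'],s['finger_force'],'tool y',np.degrees(np.arctan2(M[1,1],M[0,1])),M[:,2])
t=robot.read_camera('top')[:,:,::-1]; d=robot.read_camera('side')[:,:,::-1]
cv2.imwrite('pics/t2.png',t); cv2.imwrite('pics/s2.png',d)
print(proj('side',s['tcp_pos']),proj('top',s['tcp_pos']))
f=lambda im,x,y,w,h,k:cv2.resize(im[y:y+h,x:x+w],(w*k,h*k),interpolation=cv2.INTER_CUBIC)
cv2.imwrite('pics/v2.png',np.hstack([f(t,200,140,100,150,4),f(d,200,90,100,150,4)]))
E
```

```text
4.075 [ 0.43890836 -0.00597005  0.14957255] [ 0.65881635  0.27395787 -2.02664064] [ 0.01482493 -0.00362136 -0.01888049] 0.04375298947641382 41.96610867977142 tool y -97.8094835812295 [-1.28010918e-03  1.24933130e-04 -9.99999173e-01]
[[245.94687437 163.60346316]] [[254.04625072 177.1394363 ]]
```

View pics/v2.png

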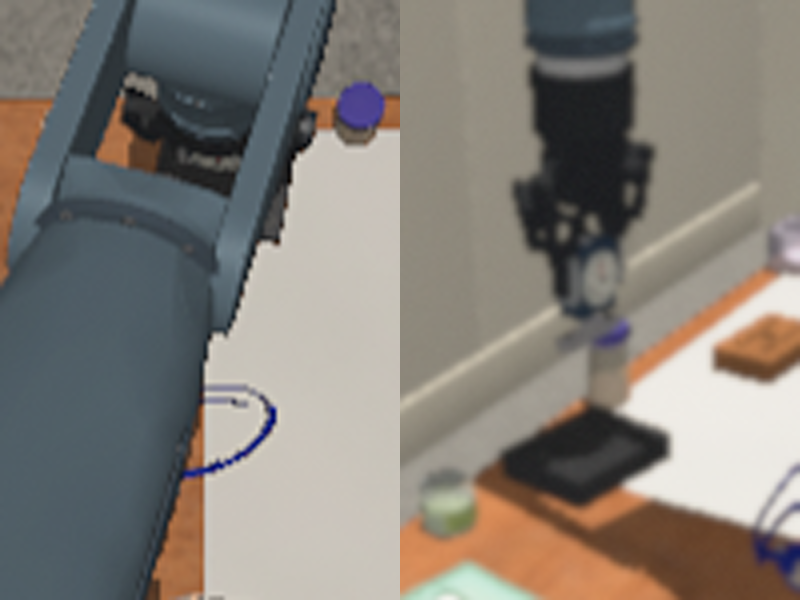

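The gauge hangs upright over the granite (side crop (590,280), granite at (585,455)), with the pin free. Lowering it gently.

In the tool's units: -80 mm / 300 = -0.2667, -77 mm / 300 = -0.2567.

carry_out(twist=[[0,0,0],[0,0,0],[0,0,0],[0,0,0],[0,0,0]], dp=[[0,0,-0.1],[0,0,-0.1833],[0,0,-0.2333],[0,0,-0.2567],[0,0,-0.2667]], grip=[38,38,38,38,38])

```text
t: 4.8
tcp_pos: [0.4397, -0.0059, 0.0704]
eef_rot: [3.134, -0.215, 0.0]
force: [-0.4, 0.5, -0.2]
gripper_width: 0.0433
finger_force: 42.0
```

carry_out(twist=[[0,0,0],[0,0,0],[0,0,0],[0,0,0],[0,0,0]], dp=[[0,0,-0.0067],[0,0,-0.0133],[0,0,-0.02],[0,0,-0.0233],[0,0,-0.0267]], grip=[38,38,38,38,38])

```text
t: 5.42
tcp_pos: [0.4398, -0.0058, 0.0625]
eef_rot: [3.134, -0.215, 0.001]
force: [0.1, -1.6, -0.6]
gripper_width: 0.0436
finger_force: 42.0
```

carry_out(twist=[[0,0,0],[0,0,0],[0,0,0],[0,0,0],[0,0,0]], dp=[[0,0,-0.0017],[0,0,-0.0033],[0,0,-0.005],[0,0,-0.0067],[0,0,-0.0067]], grip=[38,38,38,38,38])

```text
t: 6.05
tcp_pos: [0.4396, -0.0056, 0.0607]
eef_rot: [-3.134, 0.215, -0.0]
force: [-0.8, -0.6, 5.2]
gripper_width: 0.0438
finger_force: 42.8
```

Contact came at the predicted height of 60.7 mm. I'll press slightly more and hold.

In the tool's units: -1 mm / 300 = -0.0033, -0.5 mm / 300 = -0.0017.

carry_out(twist=[[0,0,0],[0,0,0],[0,0,0],[0,0,0],[0,0,0]], dp=[[0,0,-0.0017],[0,0,-0.0033],[0,0,-0.0033],[0,0,-0.0033],[0,0,-0.0033]], grip=[38,38,38,38,38])

```text
t: 6.68
tcp_pos: [0.4398, -0.0057, 0.0607]
eef_rot: [3.134, -0.214, 0.0]
force: [-5.1, 0.4, 18.3]
gripper_width: 0.0434
finger_force: 44.2
```

carry_out(twist=[[0,0,0],[0,0,0],[0,0,0],[0,0,0],[0,0,0]], dp=[[0,0,0],[0,0,0],[0,0,0],[0,0,0],[0,0,0]], grip=[38,38,38,38,38])

```text
t: 7.3
tcp_pos: [0.4398, -0.0057, 0.0607]
eef_rot: [3.134, -0.214, 0.0]
force: [-4.9, 0.5, 16.8]
gripper_width: 0.0436
finger_force: 44.2
```

```bash
python3 - <<'E'
from h import *
s=robot.state(); M=R.from_rotvec(s['eef_rot']).as_matrix(); print(s['t'],s['tcp_pos'],s['force'],s['ft_torque'],M[:,2])
d=robot.read_camera('side')[:,:,::-1]
cv2.imwrite('pics/s3.png',d)
print(proj('side',s['tcp_pos']+[0,0,-.0357]))
cv2.imwrite('pics/v3.png',cv2.resize(d[130:220,200:300],(800,600)[:1]+(600,) if 0 else (660,594),interpolation=cv2.INTER_CUBIC))
E
```

```text
7.3 [ 0.43978998 -0.00567913  0.06068968] [-4.91960325  0.50386273 16.79071464] [ 0.16178303  0.93002537 -0.01204769] [ 1.63174898e-04 -1.06789573e-04 -9.99999981e-01]
[[246.89049539 200.25257645]]
```

View pics/v3.png

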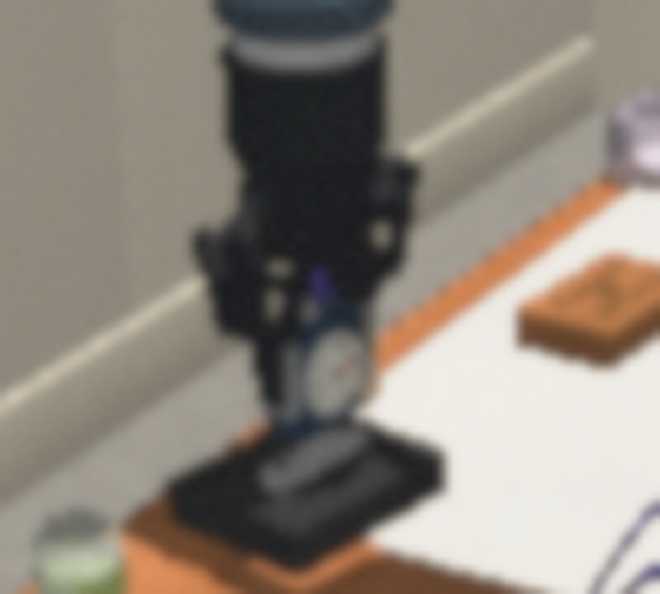

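The foot sits flat on the granite (crop (316,460)) with the gauge upright. It was held for more than 1 s at about 17 N. Next I'll lift and carry it to the marked spot.

In the tool's units: 60 mm / 300 = 0.2, 50 mm / 300 = 0.1667.

carry_out(twist=[[0,0,0],[0,0,0],[0,0,0],[0,0,0],[0,0,0]], dp=[[0,0,0.0067],[0,0,0.0267],[0,0,0.0833],[0,0,0.1667],[0,0,0.2]], grip=[38,38,38,38,38])

```text
t: 7.98
tcp_pos: [0.4397, -0.0056, 0.1203]
eef_rot: [3.134, -0.214, 0.002]
force: [-0.1, -0.3, -2.1]
gripper_width: 0.044
finger_force: 41.9
```

In the tool's units: 222 mm / 300 = 0.74, 188 mm / 300 = 0.6267, -4.6 degrees / 180 = -0.0256.

carry_out(twist=[[0,0,-0.0056],[0,0,-0.0111],[0,0,-0.0167],[0,0,-0.0222],[0,0,-0.0256]], dp=[[-0.05,0.1533,0],[-0.1033,0.3133,0],[-0.1533,0.4733,0],[-0.2033,0.6267,0],[-0.2433,0.74,0]], grip=[38,38,38,38,38])

```text
t: 8.6
tcp_pos: [0.3649, 0.2179, 0.1187]
eef_rot: [3.123, -0.339, -0.002]
force: [1.0, -0.0, -1.4]
gripper_width: 0.0441
finger_force: 42.1
```

In the tool's units: -36 mm / 300 = -0.12, -30 mm / 300 = -0.1.

carry_out(twist=[[0,0,0],[0,0,0],[0,0,0],[0,0,0],[0,0,0]], dp=[[-0.0117,0.04,0],[-0.0117,0.04,-0.05],[-0.0117,0.04,-0.1],[-0.0117,0.04,-0.12],[-0.0117,0.04,-0.12]], grip=[38,38,38,38,38])

```text
t: 9.22
tcp_pos: [0.3626, 0.2275, 0.0824]
eef_rot: [3.122, -0.342, -0.003]
force: [0.3, -0.2, -0.9]
gripper_width: 0.0437
finger_force: 42.3
```

```bash
python3 - <<'E'
from h import *
s=robot.state(); M=R.from_rotvec(s['eef_rot']).as_matrix(); print(s['t'],s['tcp_pos'],s['force'],'tool y',np.degrees(np.arctan2(M[1,1],M[0,1])),M[:,2])
t=robot.read_camera('top')[:,:,::-1]; d=robot.read_camera('side')[:,:,::-1]
cv2.imwrite('pics/t4.png',t); cv2.imwrite('pics/s4.png',d)
print(proj('side',[s['tcp_pos']+[0,0,-.0357],[.3632,.2293,.019]]))
f=lambda im,x,y,w,h,k:cv2.resize(im[y:y+h,x:x+w],(w*k,h*k),interpolation=cv2.INTER_CUBIC)
cv2.imwrite('pics/v4.png',np.hstack([f(t,140,165,60,75,6),f(d,165,190,60,75,6)]))
E
```

```text
9.225 [0.36260461 0.22754562 0.082392  ] [ 0.31313559 -0.2075022  -0.9384774 ] tool y -102.51245638484832 [-1.91029629e-03 -6.16036065e-04 -9.99997986e-01]
[[223.98418107 236.62158043]
 [224.01447886 245.91044025]]
```

View pics/v4.png

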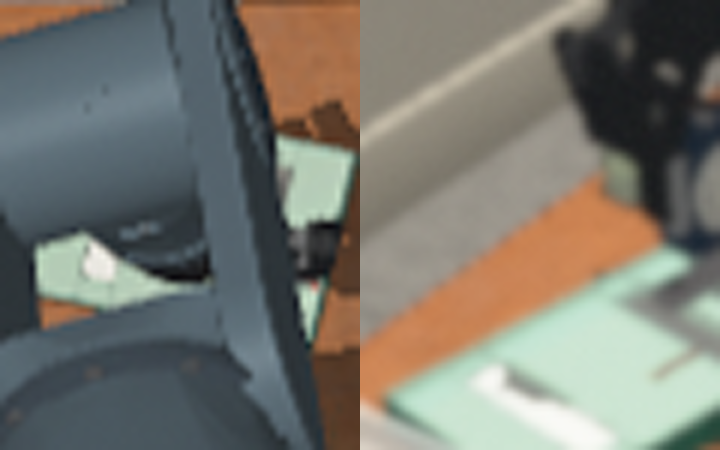

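The top view is blocked by the arm, so I'll use the side view. First I'll measure the marks in the opening side image as a second check, then crop around the foot.

```bash
python3 - <<'E'
from h import *
s0=cv2.imread('pics/side0.png'); h=cv2.cvtColor(s0,cv2.COLOR_BGR2HSV).astype(int)
a=np.radians(-12.4);Rm=np.array([[np.cos(a),-np.sin(a)],[np.sin(a),np.cos(a)]])
yy,xx=np.mgrid[0:384,0:512]; W=onz('side',np.c_[xx.ravel(),yy.ravel()],.019)[:,:2]*1000; L=((W-[391.5,264])@Rm).reshape(384,512,2)
inn=(abs(L[...,0])<48)&(abs(L[...,1])<74)
b=s0.astype(int); red=inn&(b[...,2]-b[...,1]>4); red&=(L[...,1]<0)
l=L[red];w=(b[...,2]-b[...,1])[red]
for k in (l[:,1]<-40,l[:,1]>=-40): print(k.sum(),np.average(l[k],axis=0,weights=w[k]) if k.any() else '')
g=(h[...,0]>40)&(h[...,0]<100)&(h[...,1]>15)|((h[...,2]>215)&(h[...,1]<20)); o=np.zeros_like(g); o[225:282,165:250]=g[225:282,165:250]
print(rect('side',o,.019))
d=cv2.imread('pics/s4.png')
cv2.imwrite('pics/v5.png',np.vstack([cv2.resize(x[215:265,185:265],(480,300),interpolation=cv2.INTER_CUBIC) for x in(d,s0)]))
E
```

```text
11 [-21.15293833 -61.78112456]
13 [-20.8954552  -17.49838833]
(array([383.5, 273.7]), np.float32(168.4), np.float32(122.8), np.float32(77.3))
```

View pics/v5.png

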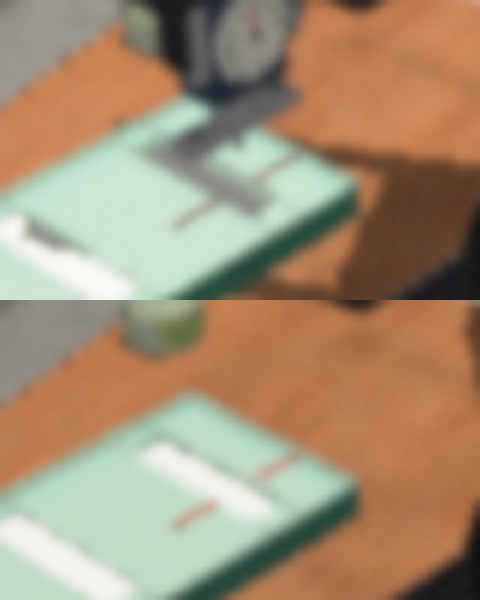

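The side view agrees with the top estimate of the spot to within 1 mm. The pin at crop (238,142) hangs where the TCP predicts, at 237, and the foot is in line with the marks. Lowering gently with a small y correction.

In the tool's units: -26 mm / 300 = -0.0867, -25 mm / 300 = -0.0833.

carry_out(twist=[[0,0,0],[0,0,0],[0,0,0],[0,0,0],[0,0,0]], dp=[[0,0.0027,-0.0267],[0,0.0027,-0.0533],[0,0.0027,-0.0733],[0,0.0027,-0.0833],[0,0.0027,-0.0867]], grip=[38,38,38,38,38])

```text
t: 9.95
tcp_pos: [0.3627, 0.2292, 0.057]
eef_rot: [3.123, -0.34, -0.001]
force: [0.1, -0.8, -1.0]
gripper_width: 0.0439
finger_force: 42.3
```

In the tool's units: -2 mm / 300 = -0.0067, -1.5 mm / 300 = -0.005.

carry_out(twist=[[0,0,0],[0,0,0],[0,0,0],[0,0,0],[0,0,0]], dp=[[0,0,-0.0017],[0,0,-0.0033],[0,0,-0.005],[0,0,-0.0067],[0,0,-0.0067]], grip=[38,38,38,38,38])

```text
t: 10.58
tcp_pos: [0.3631, 0.2292, 0.0554]
eef_rot: [-3.123, 0.34, -0.0]
force: [-0.1, 0.3, -1.0]
gripper_width: 0.0434
finger_force: 42.3
```

In the tool's units: -1.1 mm / 300 = -0.0037, -0.9 mm / 300 = -0.003.

carry_out(twist=[[0,0,0],[0,0,0],[0,0,0],[0,0,0],[0,0,0]], dp=[[0,0,-0.001],[0,0,-0.002],[0,0,-0.003],[0,0,-0.0037],[0,0,-0.0037]], grip=[38,38,38,38,38])

```text
t: 11.2
tcp_pos: [0.3631, 0.2292, 0.0547]
eef_rot: [3.123, -0.34, 0.0]
force: [-2.3, -0.1, 7.3]
gripper_width: 0.0435
finger_force: 43.2
```

carry_out(twist=[[0,0,0],[0,0,0],[0,0,0]], dp=[[0,0,0],[0,0,0],[0,0,0]], grip=[38,38,38])

```text
t: 11.58
tcp_pos: [0.3631, 0.2292, 0.0547]
eef_rot: [3.123, -0.34, 0.0]
force: [-2.3, -1.6, 7.3]
gripper_width: 0.0442
finger_force: 43.2
```

```bash
python3 - <<'E'
from h import *
s=robot.state(); M=R.from_rotvec(s['eef_rot']).as_matrix(); print(s['t'],s['tcp_pos'],s['force'],'tool y',np.degrees(np.arctan2(M[1,1],M[0,1])),M[:,2])
d=robot.read_camera('side')[:,:,::-1]; cv2.imwrite('pics/s6.png',d)
s0=cv2.imread('pics/side0.png')
print((proj('side',s['tcp_pos']+[0,0,-.0357])+.5-[185,205])*6)
cv2.imwrite('pics/v6.png',np.hstack([cv2.resize(x[205:265,195:260],(390,360),interpolation=cv2.INTER_CUBIC) for x in(d,s0)]))
E
```

```text
11.575 [0.36308828 0.22923864 0.05472349] [-2.27292634 -1.64306126  7.29227711] tool y -102.42815827944635 [ 1.32279944e-04 -2.70748664e-05 -9.99999991e-01]
[[237.37820796 248.41811442]]
```

View pics/v6.png

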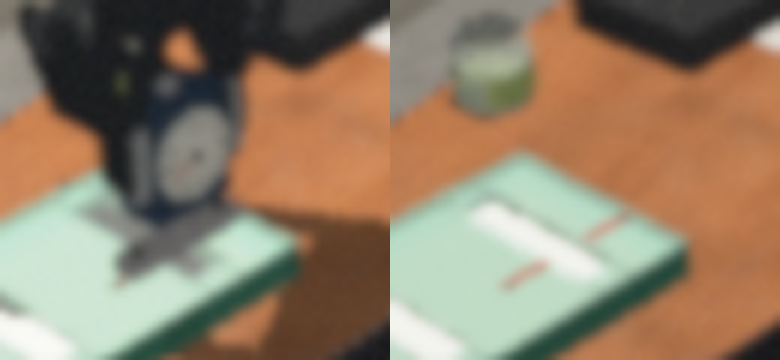

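The foot lies flat over the channel along the mark line, with only the mark's end showing at (120,283). The panel corner is unmoved at (298,240), and the push is about 8–9 N including the gauge's weight. Handing in.

```bash
python3 -c "
from plant import robot
print(robot.job_done())"
```

```text
the job is handed in; nothing more can be done
None
```

I held the gauge on the granite for over 1 s to check its zero, then set it flat across the marked channel at the red marks, still gripped and pressing about 8–9 N, and handed the job in; no pass or fail result came back.

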